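# Latch the duct cap onto the extractor fan housing

### The arm

A 6-joint arm with a two-finger parallel gripper is mounted at the origin on the work surface. World frame = base frame: x ahead of the robot, y to its left, z up, the work surface at z = 0. Lengths are in mm, angles in rad, forces in N, time in s.
With the tool pointing down it reaches from about 275 to 825 mm from the base axis. Payload 5.2 kg.
Tool frame: the origin (TCP) lies at the very end of the fingers, on their centre line; the grasp point (between the pads) lies 19 mm behind it; y points along the fingers, z is the direction in which the jaws open and shut, and the axes are right-handed (so a half turn about y gives the same grasp; the last joint's range is limited). The gripper opens to 93 mm and grips with 3 to 60 N. Pads are 15 mm wide; open, the fingers measure 128 mm over their backs; the gripper's body (75 mm by 188 mm) begins 65 mm behind the grasp point.
Start: joints at [1.021, 0.259, 1.535, -0, 1.348, -0.203], TCP at [186.918, 517.268, 218.653] pointing down, gripper open.
Joint ranges: [-3.14, 3.14], [-0.91, 2.08], [0.19, 2.58], [-1.22, 4.36], [0.22, 2.71], [-3.12, 3.12]. Speed limits (rad/s): [2.57, 2.57, 3.14, 3.14, 3.14, 3.14].

### API

Orientations are given as a unit quaternion [x, y, z, w].
In Python, from cell import telemetry, vision, ticket gives the robot as it stands. The module is installed in compiled form; this text tells all that it offers.
- The arm moves only by the tool jog_arm, never from a script. Its argument "targets" is a list that holds one entry, the list of rows, each a list of 6 numbers: the shift along the tool's x, y, z in m, then the turn, a rotation vector about the tool's x, y, z in degrees. A call has exactly 5 rows; each row is the pose to reach, as a shift and turn from the pose commanded when the call began, along the tool's axes at that moment; what a row does not reach only later rows make up. A row lasts 1/12 s, in which the tool goes at most 41.7 mm and 7.16 degrees, less where a joint would pass 70% of its speed; a pose out of reach is approached as far as the arm can. A call with a gripper value outside its range is refused whole. "claw" is the opening, from -1 (shut) to 1 (fully open), set as the call begins (left out, the last holds). The fingers move at their own pace and stop on an object; "squeeze" is the grip in N (left out, the last holds). Time passes only in rows, so rows that repeat a pose let the fingers close, or fill a call up. It gives the time, the measured TCP pose, the force and the opening at its end, in the units of the state.
- telemetry.observe(): the state, without advancing time (a new reading comes with each control period).
- vision.read_camera(name): name is "scene" or "top" or "wrist"; returns (picture, depth): 400x640x3 uint8, red, green, blue; 400x640 float32, mm along the optical axis (not along the pixel's ray), 0 where there is no reading.
- vision.camera_info(name): a dict with "fov_y" (degrees; the focal length in pixels is half the picture's height over the tangent of half this angle, whatever the lens; pixels are square), "cx", "cy" (the principal point, pixels), "rvec" (rotation vector, rad) and "tvec" (3), from world to camera coordinates, as OpenCV has them. Camera axes: x right, y down, z forward; pixel columns grow to the right and rows downward; lengths in mm; the calibration is good to about 2 mm. The wrist camera is an equidistant fisheye: a pixel r from the principal point sees the ray r / f radians off the axis. A picture is of the moment at which its call begins: read the wrist's pose just before it. camera_info takes no time and is no camera call; for the wrist camera it gives the pose at the moment of the call.
- ticket.sign_off(): hands the job in, once; it reports no verdict.
Trained networks look in the newest picture that a camera, given by its name, has taken for a name from the list of things; names that differ only in an ending like _2 or _b are one class to them, and where a whole thing is asked for, a point or a joint stands for the part that bears it (a point fixed in the world has none). Each returns a list of dicts, best first, with "score" (0 to 1); they miss things now and then, are a little off and sometimes report something else, mostly with a low value. They report only what shows in the picture. A call takes as long as a camera call. They do not tell look-alikes from the thing itself.
- vision.find_in(name, camera): "at" ([x, y, z] in mm, in world coordinates, good to about 4 mm: the middle of the surface that is visible of it).
- vision.place_of(name, camera): "at" ([x, y, z] in mm, in world coordinates, good to about 4 mm: a listed point, or the origin of a listed thing).
The state is a dict: "t": time; "joint_pos": joint angles; "joint_velocities": joint speeds; "tau": joint torques, N m; "eef_pos": TCP position; "tool_rot": TCP orientation; "contact_force": force on the tool from outside, world axes, zero at the start; "wrist_torque": the same for the moment, N m; "width": opening from 0.0 (shut) to 1.0 (fully open).
Only numpy, scipy, OpenCV 4.12 (cv2) and the standard library are available. Lean on these libraries where they do the work, as an engineer would, in place of code of your own. Each camera call takes 0.05 s, during which the arm holds its last target. There are 200 camera calls.

### The job

On the repair bench, close the draw latch on top of the black fan housing (the latch with the red lever) so that its cream duct cap is drawn tight: with the lever still up, flip the steel claw over so that it hooks behind the keeper bar on the cap, then swing the red lever back, away from the keeper, and down over centre until it lies flat and stays. Do not touch the grey housing with the blue lever.

Things in the scene. Friction and masses are not known exactly. Their poses are not given: they have to be found in the camera images.
- fan_box: BLACK housing, RED lever. Origin on the bench under the lever's pivot (pivot z 100 mm, axis y); x points to the cream cap. Box: x -105 to 22, y -55 to 55, top at z 80 mm. The cap (same width and height, round collar at x 106) slides along x on a springy gasket and starts 10 mm off the box; latching draws it in about 5 mm (14 N).
- keeper (a point): Centre of the keeper on the black housing's cream cap: a steel bar along y, 8 mm thick, 38 mm long, centre 91 mm above the bench. Axes as fan_box. Starts 59 mm in +x from the lever's pivot.
- claw_tooth (a point): Mid edge of the tooth (12 mm deep) on the steel claw: frame 35 wide, tooth 75 mm from its y hinge on the lever, 18 mm above the lever's pivot. Starts upright, leaning 20 to 32 deg back (-x) on a stop, its 21 mm crosspiece 68 to 97 mm above the pivot. Pushed past vertical to +x it falls over the handle, the tooth landing behind the keeper (+x, 5 mm or more below its centre) if the lever has not moved.
- lever (a joint): Red lever, rad. Handle 62 mm from the pivot, 16 wide, 6 to 8 thick. 0: open at its stop, leaning to the keeper (+x), 63 deg above level. Grows as it swings up and back. 2.0: closed at its stop, flat, pointing to -x, 20 mm above the box top. Starts 0 to 0.2; light friction keeps it. With the claw hooked it takes about 2 N at its end, passes over centre near 1.65 and then stays.
- spare_fan_box: Lookalike to leave alone: GREY housing, white cap, BLUE lever, its own claw standing up to 200 mm above the bench. Same sizes and origin as fan_box: x -105 to 106, y -55 to 55 mm.
Things that resemble listed ones, but are neither listed nor needed, are in the scene too. Leave any brown or turquoise look-alike of the fan_box alone.

How it is judged:
By the outcome, as a careful person would: the job done as asked, in the order asked, and still so for the second after the job is handed in, with the robot touching nothing.
It also fails if it takes over 32 s, if anything falls off the work surface, if the arm or the gripper's body presses on something with over 40 N, if the wrist force passes 120 N, or if a joint passes its speed limit or range.

## Working session

There is one attempt and no reset: what is moved stays moved. The work goes in short steps, Python scripts to look and compute and a tool call to move; the robot and the scene stay as the last step left them, time stands still between calls to the robot, and variables do not carry over. Pictures are saved under pics/ and viewed, about 8 in all and at most 12, crops included, and the job is handed in when it is done.

Besides the shell and the picture viewer there is one more tool, called after "Emit:" as name(argument=value, ...) on one line, values as JSON. jog_arm: Moves the arm, as the interface text tells. Its arguments: {"type":"object","properties":{"targets":{"type":"array"},"claw":{"type":"number"},"squeeze":{"type":"number"}},"required":["targets"]}

```bash
mkdir -p pics
cat > h.py <<'E'
import numpy as np, cv2
from scipy.spatial.transform import Rotation as R
from cell import telemetry, vision, ticket
def cam(n):
    i=vision.camera_info(n); f=200/np.tan(np.radians(i['fov_y']/2))
    return f,i['cx'],i['cy'],R.from_rotvec(np.ravel(i['rvec'])).as_matrix(),np.ravel(i['tvec'])
def world(n,c,d):  # all pixels -> world (pinhole)
    f,cx,cy,M,t=c; v,u=np.mgrid[:400,:640]
    p=np.stack([(u-cx)/f*d,(v-cy)/f*d,d],-1)
    return (p-t)@M
def proj(c,p):
    f,cx,cy,M,t=c; q=np.asarray(p)@M.T+t
    return np.stack([q[...,0]/q[...,2]*f+cx,q[...,1]/q[...,2]*f+cy],-1)
def save(n,im): cv2.imwrite('pics/'+n,cv2.cvtColor(im,cv2.COLOR_RGB2BGR))
E
python3 - <<'E'
from h import *
ims=[]
for n in ('scene','top'):
    im,d=vision.read_camera(n); c=cam(n); np.savez(n+'.npz',im=im,d=d)
    for k in ('fan_box','keeper','claw_tooth','lever'):
        f=vision.place_of if k!='lever' else vision.find_in
        for r in f(k,n): print(n,k,np.round(r['at']),round(r['score'],2),np.round(proj(c,r['at'])))
    ims.append(im)
s=np.vstack(ims); save('a.png',cv2.resize(s,(480,600),interpolation=cv2.INTER_AREA)); 
save('s.png',ims[0]);save('t.png',ims[1])
o=telemetry.observe();print(o['t'],o['tool_rot'],o['eef_pos'],o['width'])
E
```

```text
scene fan_box [259. 216.   1.] 0.92 [397. 184.]
scene fan_box [458.   7.  -5.] 0.75 [323. 244.]
scene fan_box [ 533. -232.    3.] 0.71 [220. 269.]
scene keeper [515. -20.  92.] 0.95 [311. 239.]
scene keeper [ 587. -250.   89.] 0.93 [200. 268.]
scene keeper [319. 202.  93.] 0.69 [400. 175.]
scene keeper [ 534. -232.    3.] 0.44 [220. 269.]
scene claw_tooth [446.   6. 192.] 0.66 [323. 184.]
scene claw_tooth [ 513. -225.  193.] 0.58 [208. 208.]
scene claw_tooth [255. 221. 193.] 0.47 [410. 127.]
scene claw_tooth [ 533. -235.    3.] 0.16 [218. 269.]
scene lever [257. 215. 161.] 0.79 [406. 138.]
scene lever [ 514. -228.  160.] 0.56 [210. 219.]
scene lever [442.   4. 162.] 0.53 [322. 193.]
top fan_box [ 533. -232.    1.] 0.9 [409. 177.]
top fan_box [456.   3.  -1.] 0.71 [316. 215.]
top fan_box [265. 216.  -6.] 0.63 [231. 303.]
top keeper [318. 196.  90.] 0.84 [230. 278.]
top keeper [509. -22.  94.] 0.6 [325. 183.]
top keeper [ 591. -250.   88.] 0.59 [422. 142.]
top claw_tooth [ 510. -224.  192.] 0.73 [427. 163.]
top claw_tooth [253. 216. 191.] 0.61 [208. 313.]
top claw_tooth [446.   5. 191.] 0.42 [315. 202.]
top lever [259. 213. 160.] 0.87 [214. 309.]
top lever [ 522. -229.  159.] 0.82 [424. 162.]
top lever [446.  -0. 193.] 0.69 [318. 203.]
top lever [504. 201.  83.] 0.3 [226. 194.]
0.5 [ 0.69654703 -0.12200795  0.12197768 -0.69646087] [186.88280563 517.22785942 218.61396596] 0.9992926811639686
```

View pics/s.png

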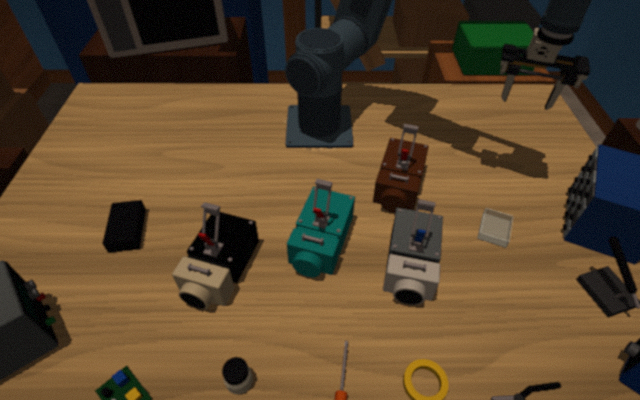

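View pics/t.png

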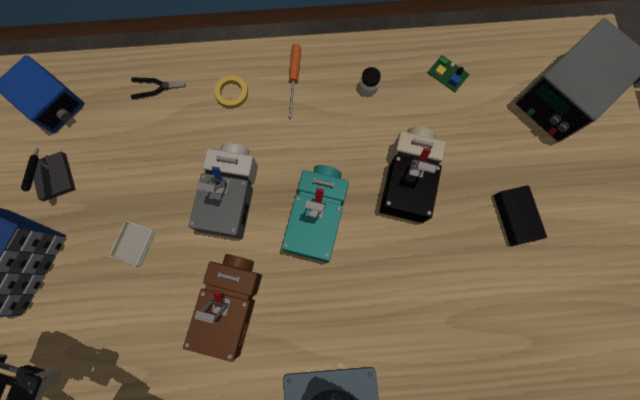

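Look-alikes: turquoise (scene px 323,235), brown (402,175), grey with blue lever (415,250), and black with red lever and cream cap (scene 218,255; top 413,175). The description matches the last one, so I'll check it in a close crop.

Run:
```python
from h import *
out=[]
O=np.array([533,-232,0.]);K=np.array([589,-250,91.])
for n,(x,y) in (('scene',(165,190)),('top',(365,110))):
    z=np.load(n+'.npz');c=cam(n);im=z['im'];d=z['d'];w=world(n,c,d)
    crop=im[y:y+120,x:x+100]
    out.append(cv2.resize(crop,(400,480),interpolation=cv2.INTER_CUBIC))
    near=np.hypot(w[...,0]-540,w[...,1]+232)<170
    top=near&(abs(w[...,2]-80)<5)&(d>0)
    v=im.astype(int).sum(-1)
    P=w[top][:,:2].astype(np.float32); r=cv2.minAreaRect(P);print(n,'top rect',r,len(P))
    high=near&(w[...,2]>120)&(w[...,2]<230)&(d>0)
    for zl in range(120,210,10):
        q=w[high&(abs(w[...,2]-zl)<5)]
        if len(q): print(zl,len(q),np.round(q.mean(0)),np.round(q.std(0)))
    red=near&(im[...,0]>90)&(im[...,1]<50)&(d>0)
    q=w[red];print('red',len(q),np.round(q[np.argsort(q[:,2])][::max(1,len(q)//8)]))
save('c.png',cv2.convertScaleAbs(np.hstack(out),alpha=1.7))
```

```text
scene top rect ((547.3602905273438, -185.46926879882812), (209.3041229248047, 205.89865112304688), 70.19304656982422) 2958
120 19 [ 540. -226.  122.] [3. 6. 1.]
130 39 [ 535. -228.  130.] [ 9. 12.  3.]
140 49 [ 531. -230.  140.] [12. 12.  3.]
150 41 [ 533. -230.  151.] [16. 12.  3.]
160 57 [ 528. -231.  159.] [19. 13.  3.]
170 54 [ 509. -223.  171.] [ 4. 12.  3.]
180 37 [ 506. -220.  178.] [ 3. 11.  2.]
190 108 [ 505. -222.  190.] [ 6. 10.  2.]
red 16 [[ 551. -240.  155.]
 [ 553. -241.  157.]
 [ 548. -236.  157.]
 [ 551. -245.  158.]
 [ 554. -235.  158.]
 [ 549. -240.  159.]
 [ 552. -235.  159.]
 [ 555. -232.  160.]]
top top rect ((545.5844116210938, -185.1548614501953), (209.30255126953125, 206.9678497314453), 71.625244140625) 3250
120 30 [ 536. -234.  122.] [3. 8. 1.]
130 22 [ 538. -232.  130.] [3. 8. 3.]
140 29 [ 540. -233.  140.] [5. 7. 3.]
150 30 [ 541. -233.  150.] [ 9. 10.  3.]
160 32 [ 545. -235.  158.] [9. 8. 2.]
170 3 [ 513. -209.  168.] [1. 1. 2.]
180 2 [ 506. -206.  183.] [1. 0. 1.]
190 137 [ 502. -223.  190.] [ 5. 10.  2.]
red 10 [[ 550. -243.  157.]
 [ 550. -239.  157.]
 [ 548. -240.  158.]
 [ 548. -234.  158.]
 [ 550. -240.  159.]
 [ 545. -242.  159.]
 [ 550. -236.  159.]
 [ 550. -234.  160.]
 [ 550. -232.  160.]
 [ 547. -242.  160.]]
```

View pics/c.png

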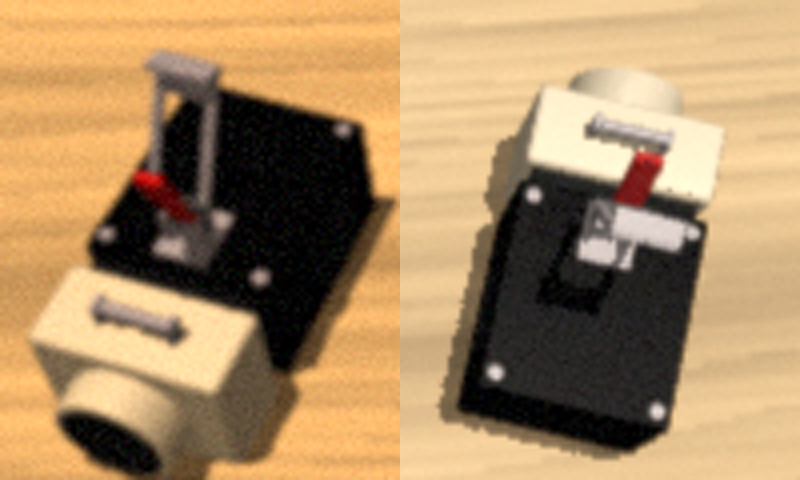

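The crop confirms it: black housing, red lever leaning toward the cream cap, claw upright and leaning back. The measured axis is about -18° from world x. Next I'll work out the moves in tool axes.

```bash
cat >> h.py <<'E'
O=np.array([534,-232.5,0.]); A=np.radians(-18.3)
F=np.array([[np.cos(A),-np.sin(A),0],[np.sin(A),np.cos(A),0],[0,0,1]]) # columns: fan axes
def tool():
    o=telemetry.observe(); return o,np.array(o['eef_pos']),R.from_quat(o['tool_rot'])
def goal(*pts):
    """fan-frame TCP points, tool down, jaws along fan y -> shift/turn from now"""
    o,p,r=tool()
    y=np.array([0,0,-1.]); 
    best=min((s for s in (1,-1)),key=lambda s:-(r.as_matrix()[:,2]@(s*F[:,1])))
    z=best*F[:,1]; g=R.from_matrix(np.column_stack([np.cross(y,z),y,z]))
    for q in pts: print(q,'shift m',np.round(r.inv().apply(O+F@np.array(q,float)-p)/1000,3),'turn',np.round((r.inv()*g).as_rotvec(degrees=True),1))
    print('fan pos',np.round(F.T@(p-O),1),'t',o['t'],'F(fan)',np.round(F.T@np.array(o['contact_force']),1),'axes',np.round(r.as_matrix().ravel(),2),'j',np.round(o['joint_pos'],2))
E
python3 -c "
from h import *
goal((-65,0,260),(-65,0,178))"
```

```text
(-65, 0, 260) shift m [ 0.516 -0.041 -0.589] turn [ 0.  -1.6 -0. ]
(-65, 0, 178) shift m [ 0.516  0.041 -0.589] turn [ 0.  -1.6 -0. ]
fan pos [-565.   602.8  218.6] t 0.5 F(fan) [ 0.2  0.3 -0.3] axes [ 0.94 -0.    0.34 -0.34 -0.    0.94 -0.   -1.   -0.  ] j [ 1.02  0.26  1.54 -0.    1.35 -0.2 ]
```

Emit:
jog_arm(targets=[[[0.01,-0.025,-0.012,0,0,0],[0.03,-0.041,-0.036,0,-1.6,0],[0.055,-0.041,-0.065,0,-1.6,0],[0.08,-0.041,-0.094,0,-1.6,0],[0.105,-0.041,-0.123,0,-1.6,0]]], claw=-1, squeeze=20)

```text
t: 0.92
eef_pos: [244.0, 364.7, 260.0]
tool_rot: [-0.698, 0.112, -0.112, 0.698]
contact_force: [1.1, -0.5, -0.2]
width: 0.693
```

Emit:
jog_arm(targets=[[[0.025,0,-0.029,0,0,0],[0.05,0,-0.058,0,0,0],[0.075,0,-0.087,0,0,0],[0.1,0,-0.116,0,0,0],[0.125,0,-0.145,0,0,0]]])

```text
t: 1.33
eef_pos: [317.3, 187.4, 260.0]
tool_rot: [-0.698, 0.112, -0.112, 0.698]
contact_force: [0.6, 0.4, -0.3]
width: 0.332
```

Emit:
jog_arm(targets=[[[0.025,0,-0.029,0,0,0],[0.05,0,-0.058,0,0,0],[0.075,0,-0.087,0,0,0],[0.1,0,-0.116,0,0,0],[0.125,0,-0.145,0,0,0]]])

```text
t: 1.75
eef_pos: [390.7, 10.2, 260.0]
tool_rot: [-0.698, 0.112, -0.113, 0.698]
contact_force: [1.7, 0.3, 0.1]
width: 0.011
```

```bash
python3 -c "
from h import *
goal((-65,0,260),(-65,0,178))"
```

```text
(-65, 0, 260) shift m [ 0.147  0.    -0.185] turn [-0.   0.   0.1]
(-65, 0, 178) shift m [ 0.147  0.082 -0.185] turn [-0.   0.   0.1]
fan pos [-212.3  185.4  260. ] t 1.75 F(fan) [1.5 0.8 0.1] axes [ 0.95  0.    0.31 -0.31 -0.    0.95  0.   -1.    0.  ] j [-0.26 -0.07  1.8   0.    1.41 -1.51]
```

Emit:
jog_arm(targets=[[[0.025,0,-0.031,0,0,0],[0.05,0,-0.062,0,0,0],[0.075,0,-0.093,0,0,0],[0.1,0,-0.124,0,0,0],[0.125,0,-0.155,0,0,0]]])

```text
t: 2.17
eef_pos: [460.7, -176.4, 259.8]
tool_rot: [0.698, -0.112, 0.113, -0.698]
contact_force: [0.5, 0.7, 0.4]
width: 0.003
```

Emit:
jog_arm(targets=[[[0.015,0,-0.02,0,0,0],[0.022,0,-0.03,0,0,0],[0.022,0.03,-0.03,0,0,0],[0.022,0.06,-0.03,0,0,0],[0.022,0.082,-0.03,0,0,0]]])

```text
t: 2.58
eef_pos: [471.1, -208.8, 175.8]
tool_rot: [-0.698, 0.113, -0.112, 0.699]
contact_force: [0.1, 0.4, -0.7]
width: 0.005
```

Run:
```python
from h import *
goal((-65,0,178))
ims=[]
for n,(x,y) in (('scene',(165,150)),('top',(365,110))):
    im,d=vision.read_camera(n); ims.append(cv2.resize(im[y:y+120,x:x+100],(390,468),interpolation=cv2.INTER_CUBIC))
save('d.png',cv2.convertScaleAbs(np.hstack(ims),alpha=1.7))
```

```text
(-65, 0, 178) shift m [ 0.002 -0.002 -0.003] turn [-0.1  0.  -0.1]
fan pos [-67.1   2.8 175.8] t 2.5833 F(fan) [-0.1  0.4 -0.7] axes [ 0.95 -0.    0.31 -0.31  0.    0.95 -0.   -1.    0.  ] j [-0.63  0.23  1.68  0.    1.23 -1.89]
```

View pics/d.png

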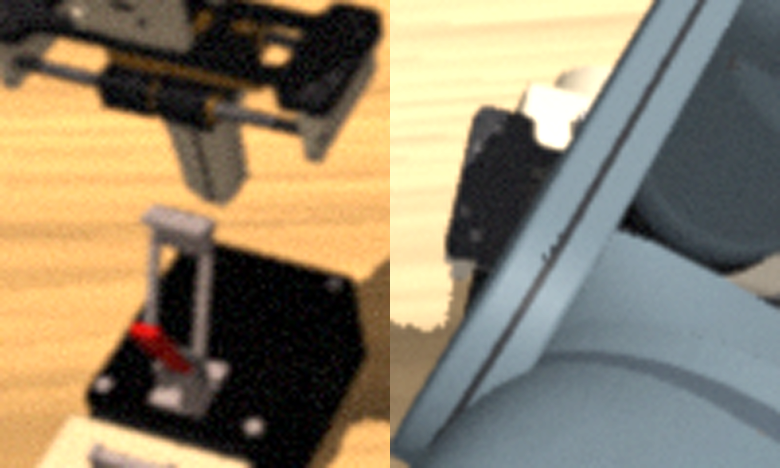

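Emit:
jog_arm(targets=[[[0.008,0,-0.001,0,0,0],[0.016,0,-0.002,0,0,0],[0.024,0,-0.003,0,0,0],[0.032,0,-0.003,0,0,0],[0.038,0,-0.003,0,0,0]]])

```text
t: 3.1
eef_pos: [508.9, -225.2, 178.9]
tool_rot: [0.699, -0.111, 0.113, -0.698]
contact_force: [0.2, -0.3, 0.4]
width: 0.007
```

Emit:
jog_arm(targets=[[[0.006,0,0,0,0,0],[0.012,0,0,0,0,0],[0.018,0,0,0,0,0],[0.024,0,0,0,0,0],[0.03,0,0,0,0,0]]])

```text
t: 3.52
eef_pos: [536.1, -233.9, 177.6]
tool_rot: [-0.698, 0.112, -0.112, 0.698]
contact_force: [-0.7, -0.2, -1.1]
width: 0.007
```

Emit:
jog_arm(targets=[[[0.005,0,0,0,0,0],[0.01,0,0,0,0,0],[0.012,0,0,0,0,0],[0.012,0,0,0,0,0],[0.012,0,0,0,0,0]]])

```text
t: 3.93
eef_pos: [546.9, -237.5, 177.5]
tool_rot: [-0.698, 0.112, -0.112, 0.698]
contact_force: [0.4, 0.0, -0.4]
width: 0.005
```

Run:
```python
from h import *
goal((10,0,178))
im,d=vision.read_camera('scene'); save('e.png',cv2.convertScaleAbs(cv2.resize(im[160:280,145:275],(650,600),interpolation=cv2.INTER_CUBIC),alpha=1.7))
for k in('claw_tooth','keeper','lever'):
  for r in (vision.place_of if k!='lever' else vision.find_in)(k,'scene'):
    f=F.T@(np.array(r['at'])-O)
    if abs(f[:2]).max()<150: print(k,np.round(f),round(r['score'],2))
```

```text
(10, 0, 178) shift m [-0.004 -0.     0.001] turn [-0.  0. -0.]
fan pos [ 13.8  -0.7 177.5] t 3.9333 F(fan) [ 0.4  0.2 -0.4] axes [ 0.95 -0.    0.31 -0.31  0.    0.95 -0.   -1.    0.  ] j [-0.6   0.37  1.48 -0.    1.29 -1.85]
claw_tooth [ 80.   1. 139.] 0.53
keeper [61. -2. 88.] 0.72
lever [ 54.   2. 142.] 0.83
```

View pics/e.png

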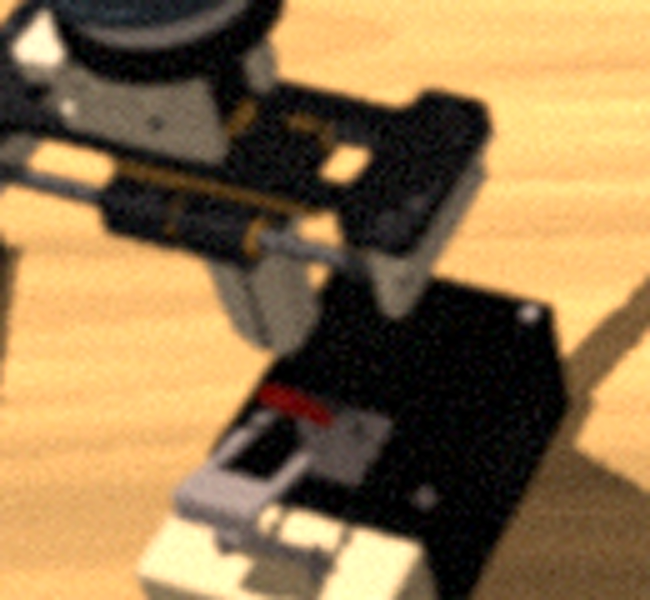

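The claw is tipped past vertical and falling (crosspiece at px 240,490). I'll raise the tool, move to the front side and look again.

Emit:
jog_arm(targets=[[[0,-0.02,0.001,0,0,0],[0.02,-0.025,0.001,0,0,0],[0.045,-0.025,0.001,0,0,0],[0.056,-0.025,0.001,0,0,0],[0.056,-0.02,0.001,0,0,0]]])

```text
t: 4.55
eef_pos: [602.6, -255.2, 198.4]
tool_rot: [0.699, -0.111, 0.113, -0.698]
contact_force: [-0.8, 1.4, -0.4]
width: 0.005
```

Run:
```python
from h import *
goal((60,0,140))
im,d=vision.read_camera('scene'); save('f.png',cv2.convertScaleAbs(cv2.resize(im[190:290,155:265],(660,600),interpolation=cv2.INTER_CUBIC),alpha=1.7))
for k in('claw_tooth','keeper','lever'):
  for r in (vision.place_of if k!='lever' else vision.find_in)(k,'scene'):
    f=F.T@(np.array(r['at'])-O)
    if abs(f[:2]).max()<150: print(k,np.round(f),round(r['score'],2))
w=world('scene',cam('scene'),d)
red=(im[...,0]>70)&(im[...,1]<40)&(im[...,2]<40)&(d>0)
q=(w[red]-O)@F;q=q[(abs(q[:,:2])<100).all(1)];print('red',len(q),np.round(q.min(0)),np.round(q.max(0)),np.round(q.mean(0)))
```

```text
(60, 0, 140) shift m [-0.012  0.058  0.   ] turn [0.  0.  0.2]
fan pos [ 72.3   0.  198.4] t 4.55 F(fan) [-1.2  1.1 -0.4] axes [ 0.95  0.    0.31 -0.31 -0.    0.95  0.   -1.   -0.  ] j [-0.57  0.46  1.3   0.    1.39 -1.82]
claw_tooth [75.  1. 81.] 0.75
keeper [56. -3. 91.] 0.59
lever [ 48.   2. 101.] 0.75Traceback (most recent call last):
  File "<stdin>", line 10, in <module>
    return umr_minimum(a, axis, None, out, keepdims, initial, where)
ValueError: zero-size array to reduction operation minimum which has no identity
```

View pics/f.png

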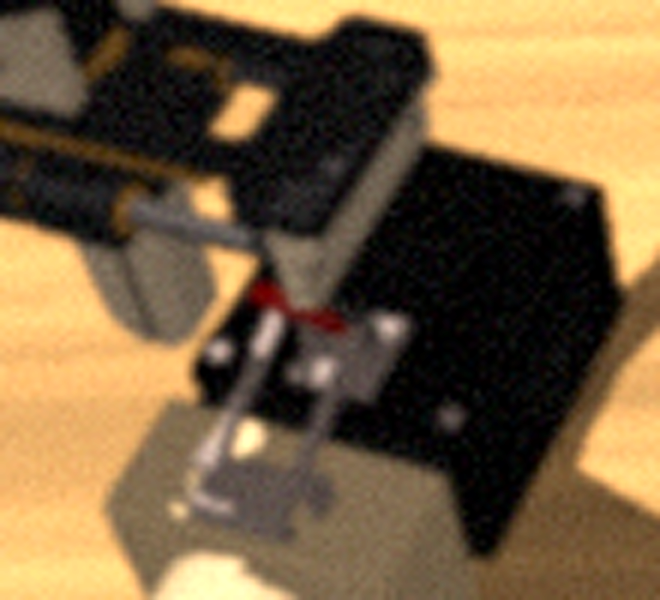

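The claw has dropped. Its tooth is at fan x 75, z 81, behind and below the keeper (x≈57, z 91), and the red lever is still up (px 295,310). Now I'll come down in front of the lever.

Emit:
jog_arm(targets=[[[-0.01,0.015,0,0,0,0],[-0.012,0.03,0,0,0,0],[-0.012,0.045,0,0,0,0],[-0.012,0.06,0,0,0,0],[-0.012,0.06,0,0,0,0]]])

```text
t: 5.17
eef_pos: [586.5, -249.0, 134.8]
tool_rot: [-0.697, 0.114, -0.11, 0.699]
contact_force: [-0.5, 0.0, -0.8]
width: 0.004
```

```bash
python3 -c "
from h import *
goal((12,0,148),(-14,0,145))"
```

```text
(12, 0, 148) shift m [-0.043 -0.013 -0.001] turn [-0.1  0.  -0.3]
(-14, 0, 145) shift m [-0.069 -0.01  -0.001] turn [-0.1  0.  -0.3]
fan pos [ 55.    0.8 134.8] t 5.1667 F(fan) [-0.5 -0.1 -0.8] axes [ 0.95 -0.    0.31 -0.31  0.    0.95 -0.01 -1.    0.  ] j [-0.58  0.48  1.42 -0.    1.25 -1.83]
```

Emit:
jog_arm(targets=[[[-0.01,-0.002,0,0,0,0],[-0.019,-0.004,0,0,0,0],[-0.028,-0.006,0,0,0,0],[-0.037,-0.008,0,0,0,0],[-0.046,-0.01,0,0,0,0]]])

```text
t: 5.58
eef_pos: [544.9, -236.0, 148.9]
tool_rot: [0.698, -0.112, 0.113, -0.698]
contact_force: [1.3, -1.3, -2.1]
width: 0.005
```

Emit:
jog_arm(targets=[[[-0.006,0,0,0,0,0],[-0.012,0,0,0,0,0],[-0.018,0.001,0,0,0,0],[-0.023,0.002,0,0,0,0],[-0.026,0.004,0,0,0,0]]])

```text
t: 6.0
eef_pos: [520.4, -227.8, 143.8]
tool_rot: [0.698, -0.112, 0.112, -0.698]
contact_force: [1.8, -0.5, 3.5]
width: 0.005
```

Run:
```python
from h import *
goal((-34,0,128),(-42,0,106))
im,d=vision.read_camera('scene'); save('g.png',cv2.convertScaleAbs(cv2.resize(im[190:290,155:265],(660,600),interpolation=cv2.INTER_CUBIC),alpha=1.7))
for k in('claw_tooth','keeper','lever'):
  for r in (vision.place_of if k!='lever' else vision.find_in)(k,'scene'):
    f=F.T@(np.array(r['at'])-O)
    if abs(f[:2]).max()<150: print(k,np.round(f),round(r['score'],2))
```

```text
(-34, 0, 128) shift m [-0.02   0.016 -0.   ] turn [0. 0. 0.]
(-42, 0, 106) shift m [-0.028  0.038 -0.   ] turn [0. 0. 0.]
fan pos [-14.4   0.2 143.8] t 6.0 F(fan) [1.8 0.1 3.5] axes [ 0.95  0.    0.31 -0.31 -0.    0.95  0.   -1.   -0.  ] j [-0.61  0.35  1.6   0.    1.19 -1.86]
claw_tooth [59. -1. 86.] 0.83
keeper [56. -1. 92.] 0.73
lever [ 24.   0. 104.] 0.75
```

View pics/g.png

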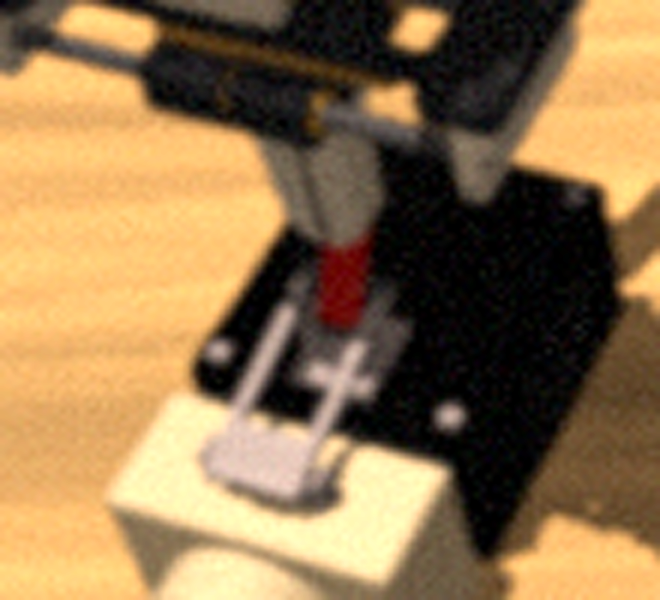

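The lever is following (red at px 345,280) and the crosspiece is hooked behind the keeper (270,470). I'll continue over centre and down.

Emit:
jog_arm(targets=[[[-0.006,0.003,0,0,0,0],[-0.011,0.006,0,0,0,0],[-0.015,0.009,0,0,0,0],[-0.018,0.012,0,0,0,0],[-0.02,0.016,0,0,0,0]]])

```text
t: 6.62
eef_pos: [500.7, -221.1, 127.2]
tool_rot: [-0.698, 0.113, -0.112, 0.698]
contact_force: [-1.0, 0.1, 1.2]
width: 0.009
```

Emit:
jog_arm(targets=[[[-0.002,0.005,0,0,0,0],[-0.004,0.01,0,0,0,0],[-0.006,0.014,0,0,0,0],[-0.007,0.018,0,0,0,0],[-0.008,0.021,0,0,0,0]]])

```text
t: 7.03
eef_pos: [493.6, -218.8, 105.8]
tool_rot: [-0.698, 0.113, -0.112, 0.698]
contact_force: [-0.1, 0.2, -0.6]
width: 0.006
```

Emit:
jog_arm(targets=[[[0,0.001,0,0,0,0],[0,0.002,0,0,0,0],[0,0.003,0,0,0,0],[0,0.003,0,0,0,0],[0,0.003,0,0,0,0]]])

```text
t: 7.45
eef_pos: [493.5, -218.7, 104.6]
tool_rot: [-0.698, 0.113, -0.112, 0.698]
contact_force: [-4.9, 2.4, 9.4]
width: 0.006
```

```bash
python3 -c "
from h import *
goal((-42,0,103))"
```

```text
(-42, 0, 103) shift m [ 0.001  0.002 -0.   ] turn [-0.   0.  -0.1]
fan pos [-42.8   0.4 104.6] t 7.45 F(fan) [-5.4  0.7  9.4] axes [ 0.95 -0.    0.31 -0.31  0.    0.95 -0.   -1.    0.  ] j [-0.62  0.35  1.71 -0.    1.08 -1.88]
```

The lever is pressed onto its stop with about 9 N. Now I'll retreat straight up and back, then check.

Emit:
jog_arm(targets=[[[0,-0.02,0,0,0,0],[0,-0.05,0,0,0,0],[0,-0.085,0,0,0,0],[0,-0.12,0,0,0,0],[0,-0.155,0,0,0,0]]])

```text
t: 7.87
eef_pos: [494.1, -218.9, 260.4]
tool_rot: [0.698, -0.112, 0.112, -0.698]
contact_force: [0.7, -0.5, -0.0]
width: 0.005
```

Emit:
jog_arm(targets=[[[-0.02,0,0,0,0,0],[-0.05,0,0,0,0,0],[-0.08,0,0,0,0,0],[-0.1,0,0,0,0,0],[-0.1,0,0,0,0,0]]])

```text
t: 8.28
eef_pos: [396.5, -186.3, 259.1]
tool_rot: [0.698, -0.113, 0.112, -0.698]
contact_force: [0.8, 0.2, -0.4]
width: 0.007
```

Run:
```python
from h import *
goal()
im,d=vision.read_camera('scene'); save('i.png',cv2.convertScaleAbs(cv2.resize(im[190:290,155:265],(660,600),interpolation=cv2.INTER_CUBIC),alpha=1.7))
for k in('claw_tooth','keeper','lever'):
  for r in (vision.place_of if k!='lever' else vision.find_in)(k,'scene'):
    f=F.T@(np.array(r['at'])-O)
    if abs(f[:2]).max()<150: print(k,np.round(f),round(r['score'],2))
w=world('scene',cam('scene'),d); q=(w-O)@F
m=(im[...,0].astype(int)>im[...,1]+30)&(im[...,1]<60)&(d>0)&(abs(q[...,:2])<90).all(-1); q=q[m]; print('red',len(q),np.round(q.min(0)),np.round(q.max(0)))
```

```text
fan pos [-145.1    0.7  259.1] t 8.2833 F(fan) [ 0.7  0.4 -0.4] axes [ 0.95 -0.    0.31 -0.31 -0.    0.95 -0.   -1.   -0.  ] j [-0.69  0.03  1.71 -0.    1.4  -1.95]
claw_tooth [58. -0. 88.] 0.83
keeper [53. -2. 89.] 0.64
lever [13. -1. 99.] 0.59
red 209 [-81. -24.  77.] [ -1.  10. 107.]
```

View pics/i.png

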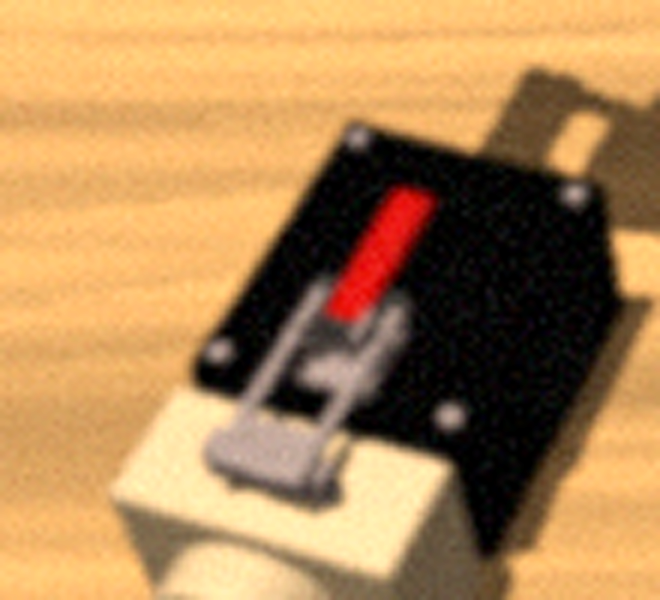

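The red lever lies flat (px 340–420, 190–310) and the claw is hooked over the keeper (270,465). Nothing is touching it, so I'm handing in.

```bash
python3 -c "
from h import *
print(ticket.sign_off())"
```

```text
the job is handed in; nothing more can be done
None
```

The draw latch on the black fan housing is closed and the job is handed in, at about 8.5 s of the 32 s allowed. With closed fingers I tipped the claw forward until it dropped behind the keeper. I then pushed the red lever back and down over centre and pressed it onto its stop with about 10 N.

**Last checks, with the arm about 150 mm above the latch and clear of it:**
- **Lever:** it lies flat, with red seen from x ≈ 0 back to about -80 and up to z ≈ 107 mm. A few of those pixels are noise. It stayed down after I released it.
- **Claw:** the tooth is hooked behind the keeper, at x ≈ 58 against the keeper's x ≈ 53.
- **Cap:** the keeper moved from x ≈ 59 to about 53, close to the expected 5 mm draw-in. That estimate is only good to about 4 mm.
- **Forces:** the largest tool force I saw in the readings after each move was about 11 N.

**Disagreement:** the network's lever reading after closing (x 13, z 99) did not match the picture, probably because it covered the hinge and claw as well. I trusted the picture.

I sent no moves near the grey, brown or turquoise units except passing above them at TCP z 260 mm, and the force readings there showed no contact. I did not re-photograph them at the end.

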